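Nest the pastry cutters in their trays

ROBOT

A 6-joint arm with a two-finger parallel gripper is mounted at the origin on the work surface. World frame = base frame: x ahead of the robot, y to its left, z up, the work surface at z = 0. Lengths are in m, angles in degrees, forces in N, time in s.
With the tool pointing down it reaches from about 0.3 to 0.75 m from the base axis. Payload 8.5 kg.
Tool frame: the origin (TCP) lies midway between the tips of the shut fingers; the grasp point (between the pads) lies 19 mm behind it; z points along the fingers, y is the line along which they close (so a half turn about z gives the same grasp; the last joint's range is limited). The gripper opens to 85 mm and grips with 20 to 120 N. Pads are 22 mm wide; open, the fingers measure 114 mm over their backs; the gripper's body (76 mm by 85 mm) begins 54 mm behind the grasp point. The pads swing forward as they close: fully open they stand 13 mm farther back than shut.
Start: joints at [-75.762, 21.807, 74.336, -0, 83.858, -12.336], TCP at [0.246, -0.492, 0.231] pointing down, gripper open.
Joint ranges: [-178.18, 178.18], [-50.72, 133.34], [12.68, 142.11], [-81.47, 261.47], [9.98, 163.14], [-165.26, 165.26]. Speed limits (degrees/s): [136.94, 136.94, 180, 180, 180, 180].

INTERFACE

Orientations are given as a 3x3 rotation matrix whose columns are the frame's x, y, z axes.
In Python, from rig import env, get_image, close_job gives the robot as it stands.
- The arm moves only by the tool step_arm, never from a script. Its argument "targets" is a list of rows, each a list of 2 entries, a list of its own where there are three numbers: the shift along the tool's x, y, z as a fraction of full scale, then the turn, a rotation vector about the tool's x, y, z as a fraction of full scale. In form: [[[x, y, z], [wx, wy, wz]], ...]. A call has 1 to 10 rows; each row is the pose to reach, as a shift and turn from the pose commanded when the call began, along the tool's axes at that moment; what a row does not reach only later rows make up. Full scale, the value 1, is 0.3 m for a shift and 45 degrees for a turn. A row lasts 1/12 s, in which the tool goes at most 41.7 mm and 7.16 degrees, less where a joint would pass 70% of its speed; a pose out of reach is approached as far as the arm can. A call with a number of a shift or a turn outside -1 to 1 is refused whole. A call with a gripper value outside its range is refused whole. "jaw" is the finger opening in mm, from 0 to 85.4, set as the call begins (left out, the last holds). The fingers move at their own pace and stop on an object; "grip_force" is the grip in N (left out, the last holds). Time passes only in rows, so rows that repeat a pose let the fingers close. It gives the time, the measured TCP pose, the force, the opening and the grip force at its end, in the units of the state.
- env.observe(): the state, without advancing time (a new reading comes with each control period).
- get_image(name): name is "scene" or "top"; returns a dict with "img" (384x512x3 uint8, red, green, blue), "z_map" (384x512 float32, m along the optical axis (not along the pixel's ray), 0 where there is no reading), "intrinsics" (3x3 intrinsics, pixels), "rvec" (rotation vector, rad) and "tvec" (3), from world to camera coordinates, as OpenCV has them. Camera axes: x right, y down, z forward; pixel columns grow to the right and rows downward; lengths in m; the calibration is good to about 2 mm. A picture is of the moment at which its call begins.
- close_job(): hands the job in; it is judged then, once.
The state is a dict: "time_s": time; "q": joint angles; "qvel": joint speeds; "joint_efforts": joint torques, N m; "position": TCP position; "tool_rot": TCP orientation; "ft_force": force on the tool from outside, world axes, zero at the start; "wrist_torque": the same for the moment, N m; "grip_width": finger opening in m; "gripper_force": force on a finger pad.
Only numpy, scipy, OpenCV 4.12 (cv2) and the standard library are available. Lean on these libraries where they do the work, as an engineer would, in place of code of your own. Each camera call takes 0.05 s, during which the arm holds its last target. There are 200 camera calls.

TASK

Put the pastry cutters away as two nests, all standing upright. First the round set in the middle of the round tray: stand the smallest there, slip the middle one over it, then the largest over both; then the square set in the middle of the square tray: the small one, then the large one over it, their sides parallel to the tray's. Leave the tarts and the brush where they are.

Things in the scene. Friction and masses are not known exactly. Their poses are not given: they have to be found in the camera images.
- round_small: smallest round pastry cutter: plain steel ring, outer diameter 30 mm, upright, open top and bottom, all 40 mm high with a 2.5 mm wall and a thin rolled rim (0.5 mm proud) round the top edge. Loose, stands on the bench. Origin: centre of its bottom edge; z up. About 35 g
- round_medium: middle round pastry cutter: plain steel ring, outer diameter 48 mm (inner 43), upright, open top and bottom, all 40 mm high with a 2.5 mm wall and a thin rolled rim (0.5 mm proud) round the top edge. Loose, stands on the bench. Origin: centre of its bottom edge; z up. About 55 g
- round_large: largest round pastry cutter: plain steel ring, outer diameter 68 mm (inner 63), upright, open top and bottom, all 40 mm high with a 2.5 mm wall and a thin rolled rim (0.5 mm proud) round the top edge. Loose, stands on the bench. Origin: centre of its bottom edge; z up. About 80 g
- square_small: small square pastry cutter: plain steel square frame, outer side 40 mm, upright, open top and bottom, all 40 mm high with a 2.5 mm wall and a thin rolled rim (0.5 mm proud) round the top edge. Loose, stands on the bench. Origin: centre of its bottom edge; z up. x and y run square to its sides. About 55 g
- square_large: large square pastry cutter: plain steel square frame, outer side 60 mm (inner 55), upright, open top and bottom, all 40 mm high with a 2.5 mm wall and a thin rolled rim (0.5 mm proud) round the top edge. Loose, stands on the bench. Origin: centre of its bottom edge; z up. x and y run square to its sides. About 85 g
- round_tray: shallow round gold tin tray, outer diameter 130 mm, fixed to the bench; floor 3 mm thick, rim 3 mm thick with its top 6 mm above the bench. Origin: centre of its underside; z up
- square_tray: shallow square gold tin tray, outer side 115 mm, fixed to the bench; floor 3 mm thick, rim 3 mm thick with its top 6 mm above the bench. Origin: centre of its underside; z up, x and y run square to its sides
- nut_tart: bystander: finished tart, cream with a ring of chopped nuts, 80 mm across, 43 mm high, loose. Origin: centre of its underside
- berry_tart: bystander: finished tart with red berries, 80 mm across, 46 mm high, loose. Origin: centre of its underside
- pastry_brush: bystander: pastry brush with a wooden handle, about 200 mm long and 40 mm wide, lying crosswise on the bench beyond the trays, loose. Origin: on its underside, near its middle

How it is judged:
By the outcome, as a careful person would: the job done as asked, in the order asked, and still so for the second after the job is handed in, with the robot touching nothing.
It also fails if it takes over 120 s, if anything falls off the work surface, if the arm or the gripper's body presses on something with over 40 N, if the wrist force passes 120 N, or if a joint passes its speed limit or range.

## Working session

There is one attempt and no reset: what is moved stays moved. The work goes in short steps, Python scripts to look and compute and a tool call to move; the robot and the scene stay as the last step left them, time stands still between calls to the robot, and variables do not carry over. Pictures are saved under pics/ and viewed, at most 14 in all, crops included, and the job is handed in when it is done.

Besides the shell and the picture viewer there is one more tool, called after ">>>" in YAML: its name, and indented under it one key for each argument. step_arm: Moves the arm, as the interface text tells. Its arguments: {"type":"object","properties":{"targets":{"type":"array","items":{"type":"array"}},"jaw":{"type":"number"},"grip_force":{"type":"number"}},"required":["targets"]}

```bash
mkdir -p pics; cat > h.py <<'E'
import numpy as np, cv2
from rig import env, get_image, close_job
def shot(n,f=None):
    d=get_image(n)
    if f: cv2.imwrite('pics/'+f,d['img'][:,:,::-1])
    return d
def world(d):
    K=d['intrinsics'];R=cv2.Rodrigues(np.array(d['rvec'],float))[0];t=np.array(d['tvec']).ravel()
    z=d['z_map'].astype(float);v,u=np.mgrid[:z.shape[0],:z.shape[1]]
    c=np.stack([(u-K[0,2])/K[0,0]*z,(v-K[1,2])/K[1,1]*z,z],-1)
    return (c-t)@R
E
python3 - <<'E'
from h import *
for n in('top','scene'):
    d=shot(n,n+'0.png');np.savez(n+'0.npz',**d)
    R=cv2.Rodrigues(np.array(d['rvec'],float))[0];print(n,-R.T@np.array(d['tvec']).ravel(),d['intrinsics'],R.round(2))
s=env.observe();print(s['time_s'],s['position'],s['tool_rot'],s['grip_width'])
E
```

```text
top [ 0.48840006 -0.00797747  1.06271488] [[456.61033115   0.         258.14882536]
 [  0.         456.61033115 199.86034255]
 [  0.           0.           1.        ]] [[ 0.01 -1.   -0.  ]
 [-0.99 -0.01 -0.1 ]
 [ 0.1   0.   -0.99]]
scene [ 1.12551333 -0.29217662  0.82197571] [[374.53287719   0.         250.91538068]
 [  0.         374.53287719 194.76994897]
 [  0.           0.           1.        ]] [[ 0.48  0.88  0.01]
 [ 0.71 -0.38 -0.59]
 [-0.52  0.29 -0.8 ]]
0.1 [ 0.2459516  -0.49163489  0.23076963] [[ 8.94370020e-01  4.47327783e-01 -3.49881305e-04]
 [ 4.47327837e-01 -8.94369108e-01  1.30555958e-03]
 [ 2.71090041e-04 -1.32416500e-03 -9.99999087e-01]] 0.08538847220668871
```

View pics/top0.png

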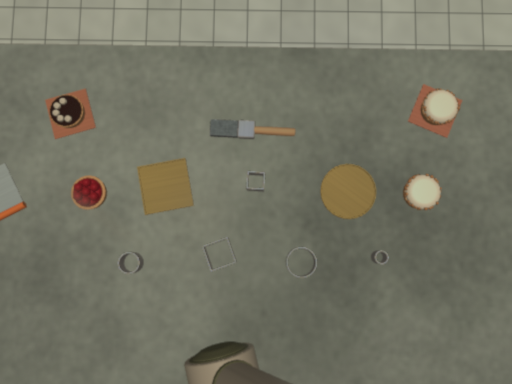

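View pics/scene0.png

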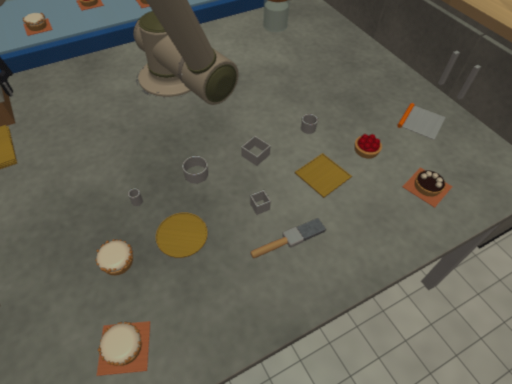

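The top view shows round_medium at about (130,262), square_large (220,254), round_large (301,262), round_small (381,257), square_small (256,181), the square tray (165,186) and the round tray (348,191). The scene view shows all five cutters standing upright.

```bash
cat > m.py <<'E'
from h import *
C={'rm':(130,262),'sl':(220,254),'rl':(301,262),'rs':(381,257),'ss':(256,181)}
def blob(P,c,r=25,lo=.03,hi=.055):
    u,v=c;p=P[v-r:v+r,u-r:u+r].reshape(-1,3)
    return p[(p[:,2]>lo)&(p[:,2]<hi)]
def circ(p):
    A=np.c_[2*p[:,:2],np.ones(len(p))];s=np.linalg.lstsq(A,(p[:,:2]**2).sum(1),rcond=None)[0]
    return s[:2],np.sqrt(s[2]+s[0]**2+s[1]**2)
E
python3 - <<'E'
from m import *
d=dict(np.load('top0.npz'));P=world(d)
sc=dict(np.load('scene0.npz'));Q=world(sc).reshape(-1,3);zq=Q[sc['z_map'].ravel()>0]; zq=zq
print('bench z',np.median(P[200:240,180:200,2]))
for k,c in C.items():
    p=blob(P,c);xy=p[:,:2].astype(np.float32)
    print(k,len(p),'z',np.median(p[:,2]).round(4),'mean',xy.mean(0).round(4),end=' ')
    q=zq[(np.linalg.norm(zq[:,:2]-xy.mean(0),axis=1)<.05)&(zq[:,2]>.03)&(zq[:,2]<.055)]
    for n,w in(('top',p),('scene',q)):
        w2=w[:,:2].astype(np.float32)
        if k[0]=='r': print(n,len(w),circ(w),end=' ')
        else:
            (cx,cy),(a,b),t=cv2.minAreaRect(w2*1000);print(n,len(w),round(cx,1),round(cy,1),round(a,1),round(b,1),round(t,1),end=' ')
    print()
hsv=cv2.cvtColor(d['img'],cv2.COLOR_RGB2HSV)
m=cv2.inRange(hsv,(12,110,60),(32,255,255));m[:,:120]=0;m[:150]=0
K=d['intrinsics'];R=cv2.Rodrigues(d['rvec'])[0];t=d['tvec'].ravel();o=-R.T@t
def cast(px,z):
    r=np.c_[(np.array(px)-K[:2,2])/K[0,0],np.ones(len(px))]@R
    return o+r*((z-o[2])/r[:,2])[:,None]
for c in cv2.findContours(m,cv2.RETR_EXTERNAL,cv2.CHAIN_APPROX_NONE)[0]:
    if cv2.contourArea(c)<1500: continue
    w=cast(c.reshape(-1,2).astype(float),.006)[:,:2].astype(np.float32)*1000
    print('tray',cv2.minEnclosingCircle(w),circ(w),cv2.minAreaRect(w))
# tarts, brush
for n,c in(('nut',(422,191)),('berry',(88,193)),('brush',(245,129))):
    p=blob(P,c,50 if n=='brush' else 25,.012,.08);print(n,len(p),p.min(0).round(3),p.max(0).round(3))
E
```

```text
bench z 0.00016218003633142907
rm 134 z 0.0394 mean [0.4498 0.2831] top 134 (array([0.45055088, 0.28200487]), np.float64(0.02262442017238775)) scene 92 (array([0.4505451 , 0.28395648]), np.float64(0.02269865595341949)) 
sl 164 z 0.0398 mean [0.4722 0.0832] top 164 472.6 82.1 60.8 60.9 20.7 scene 178 472.7 83.7 60.8 63.4 20.3 
rl 151 z 0.0402 mean [ 0.4551 -0.1039] top 151 (array([ 0.45740368, -0.10151315]), np.float64(0.032493858496382845)) scene 159 (array([ 0.45806824, -0.09991737]), np.float64(0.03251831326428881)) 
rs 81 z 0.0392 mean [ 0.4714 -0.2795] top 81 (array([ 0.47124849, -0.27915725]), np.float64(0.013736005748992837)) scene 80 (array([ 0.47144742, -0.27719933]), np.float64(0.013514062240754725)) 
ss 109 z 0.0399 mean [0.6395 0.003 ] top 109 639.9 3.1 40.8 41.3 87.2 scene 127 639.4 4.9 41.7 42.4 87.5 
tray ((621.1503295898438, -212.11328125), 64.17854309082031) (array([ 621.38275238, -211.98455389]), np.float64(62.8307776027541)) ((621.5228271484375, -212.4837646484375), (126.8311767578125, 125.82097625732422), 0.025369826704263687)
tray ((627.2721557617188, 215.4989471435547), 77.45777130126953) (array([627.40627852, 215.52680327]), np.float64(63.50353023568306)) ((627.4765014648438, 215.2457733154297), (112.8270034790039, 112.65938568115234), 11.332242012023926)
nut 1072 [ 0.578 -0.418  0.012] [ 0.661 -0.334  0.048]
berry 937 [0.571 0.348 0.012] [0.648 0.427 0.048]
brush 1128 [ 0.643 -0.085  0.012] [0.786 0.112 0.045]
```

```bash
cat > c.py <<'E'
import sys,json
from h import *
from scipy.spatial.transform import Rotation as Ro
# usage: c.py x y z yaw [x y z yaw ...]  (mm, deg) -> fractions from the current pose
s=env.observe();R=np.array(s['tool_rot']);p=np.array(s['position'])
print('t',round(s['time_s'],2),'tcp',(p*1e3).round(1),'yaw',np.degrees(np.arctan2(R[1,0],R[0,0])).round(2),'w',round(s['grip_width']*1e3,1),'F',np.round(s['ft_force'],1),'q',np.round(s['q'],0))
a=[float(x) for x in sys.argv[1:]]
for x,y,z,w in zip(*[iter(a)]*4):
    T=Ro.from_euler('z',w,degrees=True).as_matrix()@np.diag([1,-1,-1])
    d=R.T@(np.array([x,y,z])/1e3-p)/.3;r=Ro.from_matrix(R.T@T).as_rotvec(degrees=True)/45
    print('[[%.4f,%.4f,%.4f],[%.4f,%.4f,%.4f]]'%(*d,*r))
E
python3 c.py 471.3 -278 110 26.6 471.3 -278 6 26.6
python3 - <<'E'
from m import *
d=dict(np.load('scene0.npz'))
hsv=cv2.cvtColor(d['img'],cv2.COLOR_RGB2HSV)
m=cv2.inRange(hsv,(12,110,60),(32,255,255));m[:150]=0;m[:,:100]=0
K=d['intrinsics'];R=cv2.Rodrigues(d['rvec'])[0];t=d['tvec'].ravel();o=-R.T@t
for c in cv2.findContours(m,cv2.RETR_EXTERNAL,cv2.CHAIN_APPROX_NONE)[0]:
    if cv2.contourArea(c)<900: continue
    r=np.c_[(c.reshape(-1,2)-K[:2,2])/K[0,0],np.ones(len(c))]@R
    w=(o+r*((.006-o[2])/r[:,2])[:,None])[:,:2].astype(np.float32)*1000
    print(circ(w),cv2.minAreaRect(w))
E
```

```text
t 0.1 tcp [ 246.  -491.6  230.8] yaw 26.57 w 85.4 F [ 0.6  0.1 -0.7] q [-76.  22.  74.  -0.  84. -12.]
[[0.9903,-0.3003,0.4032],[-0.0017,-0.0003,-0.0006]]
[[0.9902,-0.2999,0.7499],[-0.0017,-0.0003,-0.0006]]
(array([ 624.76476751, -210.3614613 ]), np.float64(64.1055235328521)) ((624.5438842773438, -210.2565155029297), (129.80491638183594, 128.20755004882812), 17.68248176574707)
(array([630.70380616, 215.60177015]), np.float64(65.54381807292623)) ((630.4466552734375, 215.98239135742188), (116.22052001953125, 116.73060607910156), 11.764293670654297)
```

>>> step_arm:
  targets:
    - [[0.99, -0.3, 0.4], [0, 0, 0]]
    - [[0.99, -0.3, 0.4], [0, 0, 0]]
    - [[0.99, -0.3, 0.4], [0, 0, 0]]
    - [[0.99, -0.3, 0.4], [0, 0, 0]]
    - [[0.99, -0.3, 0.4], [0, 0, 0]]
    - [[0.99, -0.3, 0.4], [0, 0, 0]]
    - [[0.99, -0.3, 0.4], [0, 0, 0]]
    - [[0.99, -0.3, 0.4], [0, 0, 0]]
    - [[0.99, -0.3, 0.4], [0, 0, 0]]
    - [[0.99, -0.3, 0.4], [0, 0, 0]]
  jaw: 55
  grip_force: 20

```text
time_s: 0.93
position: [0.472, -0.2768, 0.1102]
tool_rot: [[0.893, 0.45, -0.002], [0.45, -0.893, 0.002], [-0.001, -0.002, -1.0]]
ft_force: [-0.5, -1.2, 0.7]
grip_width: 0.055
gripper_force: 0.0
```

```bash
python3 c.py 471.3 -278 60 26.6 471.3 -278 8 26.6; python3 -c "
from h import *
d=shot('scene','s1.png');P=world(d)
"
```

```text
t 0.93 tcp [ 472.  -276.8  110.2] yaw 26.77 w 55.0 F [-0.5 -1.2  0.7] q [-43.  28.  85.  -0.  66.  20.]
[[-0.0038,0.0029,0.1675],[-0.0028,0.0011,0.0038]]
[[-0.0037,0.0033,0.3408],[-0.0028,0.0011,0.0038]]
```

View pics/s1.png

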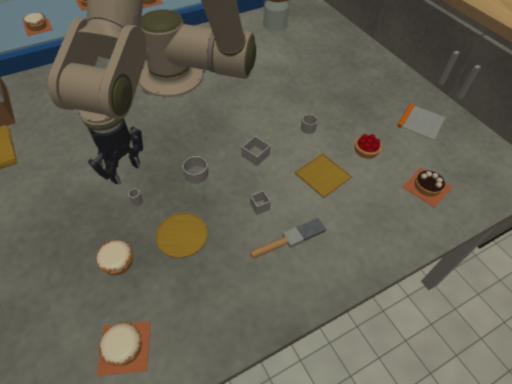

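The fingers are at about (110,180) and (138,150), above round_small at (134,196), as expected from 110 mm up. Descending.

>>> step_arm:
  targets:
    - [[-0.004, 0.003, 0.17], [0, 0, 0]]
    - [[-0.004, 0.003, 0.25], [0, 0, 0]]
    - [[-0.004, 0.003, 0.3], [0, 0, 0]]
    - [[-0.004, 0.003, 0.34], [0, 0, 0]]
    - [[-0.004, 0.003, 0.34], [0, 0, 0]]

```text
time_s: 1.4
position: [0.4691, -0.2806, 0.0076]
tool_rot: [[0.895, 0.445, -0.003], [0.445, -0.895, 0.002], [-0.001, -0.003, -1.0]]
ft_force: [-0.9, 0.4, -0.2]
grip_width: 0.0549
gripper_force: 0.0
```

>>> step_arm:
  targets:
    - [[0, 0, 0], [0, 0, 0]]
    - [[0, 0, 0], [0, 0, 0]]
    - [[0, 0, 0], [0, 0, 0]]
    - [[0, 0, 0], [0, 0, 0]]
    - [[0, 0, 0], [0, 0, 0]]
    - [[0, 0, 0], [0, 0, 0]]
    - [[0, 0, -0.1], [0, 0, 0]]
    - [[0, 0, -0.2], [0, 0, 0]]
    - [[0, 0, -0.2], [0, 0, 0]]
  jaw: 20
  grip_force: 30

```text
time_s: 2.15
position: [0.4727, -0.2814, 0.0746]
tool_rot: [[0.894, 0.447, 0.007], [0.448, -0.894, -0.006], [0.003, 0.009, -1.0]]
ft_force: [0.3, -0.4, 0.0]
grip_width: 0.0286
gripper_force: 29.9
```

```bash
cat > look.py <<'E'
import sys
from m import *
d=shot(sys.argv[1],sys.argv[2]) if len(sys.argv)<4 else shot(sys.argv[1])
if len(sys.argv)>=4:
    u,v=map(int,sys.argv[3].split(','));c=d['img'][max(0,v-50):v+50,max(0,u-65):u+65,::-1]
    cv2.imwrite('pics/'+sys.argv[2],cv2.resize(c,None,fx=5,fy=5,interpolation=cv2.INTER_CUBIC))
E
python3 c.py 622 -211 69 26.6; python3 look.py scene s2.png 135,165
```

```text
t 2.15 tcp [ 472.7 -281.4   74.6] yaw 26.58 w 28.6 F [ 0.3 -0.4  0. ] q [-43.  31.  88.   0.  61.  20.]
[[0.5502,0.0126,0.0206],[0.0110,-0.0043,-0.0004]]
```

View pics/s2.png

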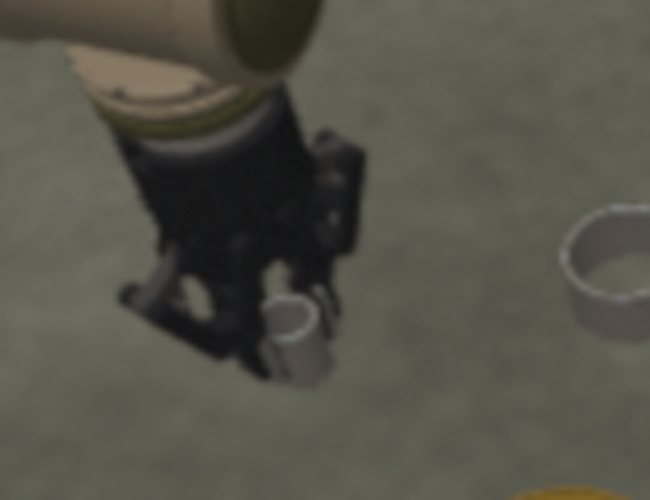

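The ring is held upright between the fingers, but looks slightly forward of the pads. Measuring the offset.

>>> step_arm:
  targets:
    - [[0, 0, 0], [0, 0, 0]]
    - [[0, 0, 0], [0, 0, 0]]

```text
time_s: 2.37
position: [0.4704, -0.2794, 0.0686]
tool_rot: [[0.894, 0.447, -0.001], [0.447, -0.894, 0.001], [-0.0, -0.001, -1.0]]
ft_force: [0.6, 0.4, -0.0]
grip_width: 0.029
gripper_force: 29.9
```

```bash
python3 c.py; python3 - <<'E'
from h import *
for n in('scene','top'):
    d=shot(n);P=world(d);img=d['img'].astype(int);hsv=cv2.cvtColor(d['img'],cv2.COLOR_RGB2HSV)
    near=(np.abs(P[...,0]-.472)<.06)&(np.abs(P[...,1]+.28)<.06)&(P[...,2]>.02)&(P[...,2]<.13)
    m=near&(img.min(-1)>75)
    p=P[m];print(n,near.sum(),len(p),p.min(0).round(4) if len(p) else '',p.max(0).round(4) if len(p) else '',np.median(p,0).round(4) if len(p) else '')
    if n=='scene':
        zs=p[:,2];print(np.histogram(zs,bins=12))
        t=p[zs>np.percentile(zs,50)]; print(t.mean(0))
E
```

```text
t 2.37 tcp [ 470.4 -279.4   68.6] yaw 26.58 w 29.0 F [ 0.6  0.4 -0. ] q [-43.  31.  88.   0.  61.  20.]
scene 495 51 [ 0.4564 -0.293   0.0575] [ 0.4877 -0.2622  0.0999] [ 0.4708 -0.272   0.0959]
(array([ 1,  0,  0,  2,  0,  1,  0,  1,  2,  7, 13, 24]), array([0.05747031, 0.06100294, 0.06453557, 0.0680682 , 0.07160083,
       0.07513346, 0.07866609, 0.08219872, 0.08573135, 0.08926397,
       0.0927966 , 0.09632923, 0.09986186]))
[ 0.47209323 -0.27223178  0.09779716]
top 28 1 [ 0.4836 -0.2705  0.0618] [ 0.4836 -0.2705  0.0618] [ 0.4836 -0.2705  0.0618]
```

```bash
python3 c.py 621 -211.5 75 26.6 621 -211.5 20 26.6
```

```text
t 2.47 tcp [ 470.3 -279.5   68.4] yaw 26.57 w 28.7 F [ 0.7 -0.1 -0.6] q [-43.  31.  88.   0.  61.  20.]
[[0.5505,0.0219,-0.0225],[-0.0024,0.0008,-0.0006]]
[[0.5506,0.0223,0.1608],[-0.0024,0.0008,-0.0006]]
```

>>> step_arm:
  targets:
    - [[0.13, 0.005, -0.02], [0, 0, 0]]
    - [[0.27, 0.01, -0.02], [0, 0, 0]]
    - [[0.4, 0.016, -0.02], [0, 0, 0]]
    - [[0.5, 0.02, -0.02], [0, 0, 0]]
    - [[0.55, 0.022, -0.02], [0, 0, 0]]
    - [[0.55, 0.022, 0.05], [0, 0, 0]]
    - [[0.55, 0.022, 0.12], [0, 0, 0]]
    - [[0.55, 0.022, 0.16], [0, 0, 0]]
    - [[0.55, 0.022, 0.16], [0, 0, 0]]
    - [[0.55, 0.022, 0.16], [0, 0, 0]]

```text
time_s: 3.3
position: [0.621, -0.212, 0.0208]
tool_rot: [[0.895, 0.447, -0.001], [0.447, -0.895, 0.001], [-0.001, -0.001, -1.0]]
ft_force: [0.0, -0.3, 0.5]
grip_width: 0.0285
gripper_force: 29.9
```

```bash
python3 c.py 621 -211.5 12 26.6; python3 look.py scene s3.png 185,225
```

```text
t 3.3 tcp [ 621.  -212.    20.8] yaw 26.56 w 28.5 F [ 0.  -0.3  0.5] q [-29.  44.  71.   0.  65.  34.]
[[0.0009,-0.0014,0.0294],[-0.0017,0.0011,-0.0010]]
```

View pics/s3.png

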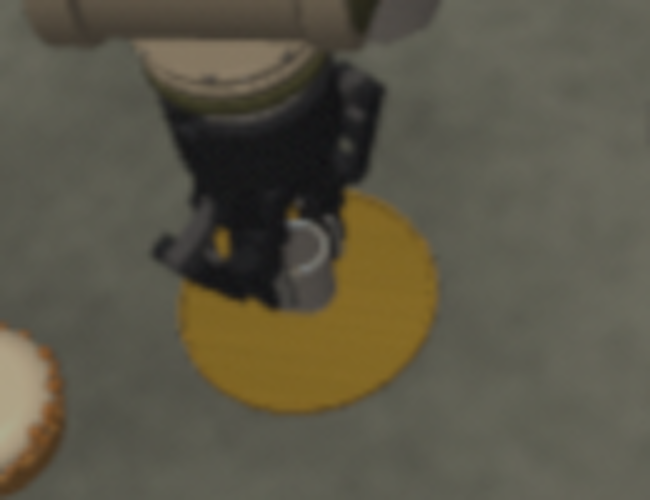

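The ring hangs over the tray centre, which is at about (308,300) in the crop. Lowering and releasing.

>>> step_arm:
  targets:
    - [[0, 0, 0.015], [0, 0, 0]]
    - [[0, 0, 0.028], [0, 0, 0]]
    - [[0, 0, 0.028], [0, 0, 0]]
    - [[0, 0, 0.028], [0, 0, 0]]

```text
time_s: 3.68
position: [0.6217, -0.2123, 0.0137]
tool_rot: [[0.894, 0.447, 0.002], [0.447, -0.894, -0.001], [0.001, 0.002, -1.0]]
ft_force: [0.3, -0.2, 3.4]
grip_width: 0.0286
gripper_force: 30.2
```

>>> step_arm:
  targets:
    - [[0, 0, 0], [0, 0, 0]]
    - [[0, 0, 0], [0, 0, 0]]
    - [[0, 0, 0], [0, 0, 0]]
    - [[0, 0, 0], [0, 0, 0]]
    - [[0, 0, -0.06], [0, 0, 0]]
    - [[0, 0, -0.15], [0, 0, 0]]
    - [[0, 0, -0.28], [0, 0, 0]]
    - [[0, 0, -0.3], [0, 0, 0]]
    - [[0, 0, -0.3], [0, 0, 0]]
  jaw: 45

```text
time_s: 4.43
position: [0.6224, -0.2125, 0.106]
tool_rot: [[0.894, 0.447, 0.005], [0.447, -0.894, -0.003], [0.003, 0.005, -1.0]]
ft_force: [-0.1, 0.2, -0.3]
grip_width: 0.0449
gripper_force: 0.0
```

```bash
python3 c.py 450.5 283 100 26.6 ; python3 - <<'E'
from m import *
for n in('top','scene'):
    d=shot(n);P=world(d).reshape(-1,3)
    p=P[(np.linalg.norm(P[:,:2]-(.622,-.211),axis=1)<.03)&(P[:,2]>.034)&(P[:,2]<.06)]
    print(n,len(p),p.mean(0) if len(p) else '',circ(p) if len(p)>5 else '')
E
```

```text
t 4.43 tcp [ 622.4 -212.5  106. ] yaw 26.58 w 44.9 F [-0.1  0.2 -0.3] q [-29.  38.  66.   0.  75.  34.]
[[0.2266,-1.7336,0.0122],[0.0062,-0.0042,-0.0005]]
top 0  
scene 74 [ 0.62370155 -0.21104253  0.04064641] (array([ 0.62326054, -0.21084267]), np.float64(0.013862839775141208))
```

>>> step_arm:
  targets:
    - [[0.11, -0.87, 0], [0, 0, 0]]
    - [[0.11, -0.87, 0], [0, 0, 0]]
    - [[0.11, -0.87, 0], [0, 0, 0]]
    - [[0.11, -0.87, 0], [0, 0, 0]]
    - [[0.11, -0.87, 0], [0, 0, 0]]
    - [[0.11, -0.87, 0], [0, 0, 0]]
    - [[0.11, -0.87, 0], [0, 0, 0]]
  jaw: 65

```text
time_s: 5.12
position: [0.5307, 0.0407, 0.1013]
tool_rot: [[0.893, 0.45, -0.005], [0.45, -0.893, 0.002], [-0.004, -0.004, -1.0]]
ft_force: [0.4, 0.0, -0.5]
grip_width: 0.0651
gripper_force: 0.0
```

>>> step_arm:
  targets:
    - [[0.11, -0.86, 0.01], [0, 0, 0]]
    - [[0.11, -0.86, 0.01], [0, 0, 0]]
    - [[0.11, -0.86, 0.01], [0, 0, 0]]
    - [[0.11, -0.86, 0.01], [0, 0, 0]]
    - [[0.11, -0.86, 0.01], [0, 0, 0]]
    - [[0.11, -0.86, 0.01], [0, 0, 0]]
    - [[0.11, -0.86, 0.01], [0, 0, 0]]
    - [[0.11, -0.86, 0.01], [0, 0, 0]]
    - [[0.11, -0.86, 0.01], [0, 0, 0]]

```text
time_s: 5.87
position: [0.4479, 0.2814, 0.0989]
tool_rot: [[0.894, 0.448, -0.002], [0.448, -0.894, -0.001], [-0.002, 0.0, -1.0]]
ft_force: [0.1, -0.2, 0.6]
grip_width: 0.0649
gripper_force: 0.0
```

```bash
python3 c.py 450.5 283 50 26.6  450.5 283 8 26.6;python3 - <<'E'
from m import *
d=shot('top')
P=world(d).reshape(-1,3)
p=P[(np.linalg.norm(P[:,:2]-(.6213,-.212),axis=1)<.03)&(P[:,2]>.034)&(P[:,2]<.06)];print('small ring top view',len(p),circ(p))
E
```

```text
t 5.87 tcp [447.9 281.4  98.9] yaw 26.64 w 64.9 F [ 0.1 -0.2  0.6] q [19. 28. 89. -0. 63. 83.]
[[0.0106,-0.0009,0.1629],[0.0002,0.0026,0.0008]]
[[0.0109,-0.0010,0.3029],[0.0002,0.0026,0.0008]]
small ring top view 75 (array([ 0.62253448, -0.21261309]), np.float64(0.013702786609698888))
```

>>> step_arm:
  targets:
    - [[0.01, 0, 0.1], [0, 0, 0]]
    - [[0.01, 0, 0.2], [0, 0, 0]]
    - [[0.01, 0, 0.27], [0, 0, 0]]
    - [[0.01, 0, 0.3], [0, 0, 0]]
    - [[0.01, 0, 0.3], [0, 0, 0]]
    - [[0.01, 0, 0.3], [0, 0, 0]]

```text
time_s: 6.42
position: [0.4516, 0.2823, 0.0103]
tool_rot: [[0.895, 0.446, 0.0], [0.446, -0.895, -0.0], [0.0, 0.0, -1.0]]
ft_force: [0.7, 0.0, -0.1]
grip_width: 0.0651
gripper_force: 0.0
```

>>> step_arm:
  targets:
    - [[0, 0, 0], [0, 0, 0]]
    - [[0, 0, 0], [0, 0, 0]]
    - [[0, 0, 0], [0, 0, 0]]
    - [[0, 0, 0], [0, 0, 0]]
    - [[0, 0, 0], [0, 0, 0]]
    - [[0, 0, 0], [0, 0, 0]]
    - [[0, 0, -0.1], [0, 0, 0]]
    - [[0, 0, -0.2], [0, 0, 0]]
    - [[0, 0, -0.28], [0, 0, 0]]
    - [[0, 0, -0.28], [0, 0, 0]]
  jaw: 38
  grip_force: 30

```text
time_s: 7.25
position: [0.4528, 0.284, 0.099]
tool_rot: [[0.894, 0.448, 0.009], [0.448, -0.894, 0.003], [0.009, 0.001, -1.0]]
ft_force: [1.3, 0.6, -0.1]
grip_width: 0.047
gripper_force: 31.5
```

>>> step_arm:
  targets:
    - [[0, 0, 0], [0, 0, 0]]
    - [[0, 0, 0], [0, 0, 0]]
    - [[0, 0, 0], [0, 0, 0]]

```text
time_s: 7.5
position: [0.4502, 0.2829, 0.0929]
tool_rot: [[0.894, 0.447, -0.002], [0.447, -0.894, -0.001], [-0.002, -0.0, -1.0]]
ft_force: [-0.2, 0.1, -1.6]
grip_width: 0.0468
gripper_force: 31.5
```

```bash
cat > held.py <<'E'
import sys
from m import *
# positions of bright steel pixels near the TCP, scene view (its y runs ~1 mm high)
s=env.observe();t=np.array(s['position']);r=float(sys.argv[1])
for n in('scene','top'):
    d=shot(n);P=world(d);img=d['img'].astype(int)
    m=(np.linalg.norm(P[...,:2]-t[:2],axis=-1)<r)&(P[...,2]>t[2]-.015)&(P[...,2]<t[2]+.05)&(img.min(-1)>75)
    p=P[m]
    if len(p)<8: print(n,len(p));continue
    zt=np.percentile(p[:,2],95);q=p[p[:,2]>zt-.006]
    print(n,len(p),'ztop',(zt-t[2]).round(4),'circ',*circ(q),'mid',((q.min(0)+q.max(0))/2).round(4),'tcp',t.round(4))
E
python3 held.py .05; python3 c.py 536 35 95 26.6; python3 look.py scene s4.png 300,105
```

```text
scene 33 ztop 0.0291 circ [0.44993847 0.28287363] 0.02286123841772359 mid [0.459  0.2896 0.1192] tcp [0.4502 0.2829 0.0929]
top 40 ztop 0.0315 circ [0.44458417 0.27405093] 0.01494329541549417 mid [0.4378 0.2653 0.1221] tcp [0.4502 0.2829 0.0929]
t 7.6 tcp [450.3 282.9  92.9] yaw 26.57 w 46.8 F [ 1.  -0.7 -0.6] q [19. 28. 89.  0. 63. 83.]
[[-0.1143,0.8668,-0.0069],[-0.0004,0.0026,-0.0006]]
```

View pics/s4.png

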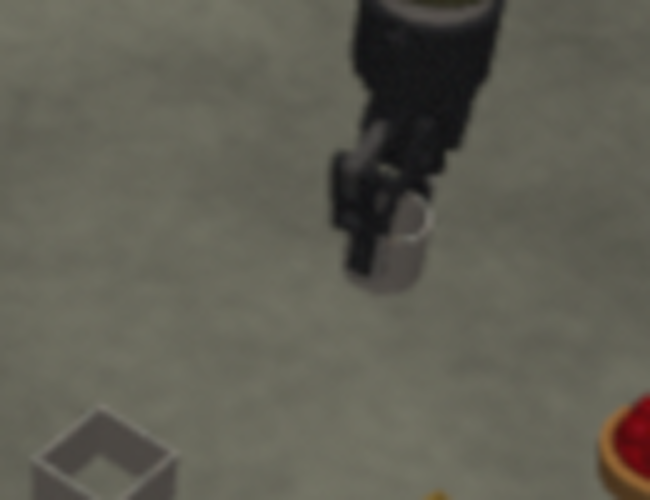

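The middle ring hangs upright and centred in the fingers, its rim at about (410,215) in the crop. Carrying it over.

>>> step_arm:
  targets:
    - [[-0.11, 0.87, 0], [0, 0, 0]]
    - [[-0.11, 0.87, 0], [0, 0, 0]]
    - [[-0.11, 0.87, 0], [0, 0, 0]]
    - [[-0.11, 0.87, 0], [0, 0, 0]]
    - [[-0.11, 0.87, 0], [0, 0, 0]]
    - [[-0.11, 0.87, 0], [0, 0, 0]]
    - [[-0.11, 0.87, 0], [0, 0, 0]]

```text
time_s: 8.23
position: [0.5397, 0.0301, 0.0935]
tool_rot: [[0.896, 0.444, 0.001], [0.444, -0.896, -0.001], [0.0, 0.001, -1.0]]
ft_force: [0.5, -0.1, -0.0]
grip_width: 0.0471
gripper_force: 31.5
```

>>> step_arm:
  targets:
    - [[-0.11, 0.86, 0], [0, 0, 0]]
    - [[-0.11, 0.86, 0], [0, 0, 0]]
    - [[-0.11, 0.86, 0], [0, 0, 0]]
    - [[-0.11, 0.86, 0], [0, 0, 0]]
    - [[-0.11, 0.86, 0], [0, 0, 0]]
    - [[-0.11, 0.86, 0], [0, 0, 0]]
    - [[-0.11, 0.86, 0], [0, 0, 0]]
    - [[-0.11, 0.86, 0], [0, 0, 0]]
    - [[-0.11, 0.86, 0], [0, 0, 0]]

```text
time_s: 8.98
position: [0.6235, -0.2101, 0.093]
tool_rot: [[0.895, 0.447, -0.002], [0.447, -0.895, 0.001], [-0.001, -0.002, -1.0]]
ft_force: [-0.1, 0.5, -0.3]
grip_width: 0.0466
gripper_force: 31.5
```

```bash
python3 c.py 622.5 -211.5 62 26.6; python3 held.py .05
```

```text
t 8.98 tcp [ 623.5 -210.1   93. ] yaw 26.54 w 46.6 F [-0.1  0.5 -0.3] q [-29.  39.  67.   0.  74.  35.]
[[-0.0051,0.0029,0.1033],[-0.0023,0.0011,-0.0013]]
scene 73 ztop 0.0303 circ [ 0.62336948 -0.20915926] 0.022390987783528764 mid [ 0.6236 -0.2048  0.1214] tcp [ 0.6235 -0.2101  0.093 ]
top 0
```

>>> step_arm:
  targets:
    - [[-0.004, 0.003, 0.05], [0, 0, 0]]
    - [[-0.004, 0.003, 0.1], [0, 0, 0]]
    - [[-0.004, 0.003, 0.1], [0, 0, 0]]
    - [[-0.004, 0.003, 0.14], [0, 0, 0]]
    - [[-0.004, 0.003, 0.18], [0, 0, 0]]
    - [[-0.004, 0.003, 0.22], [0, 0, 0]]
    - [[-0.004, 0.003, 0.25], [0, 0, 0]]
    - [[-0.004, 0.003, 0.263], [0, 0, 0]]
    - [[-0.004, 0.003, 0.263], [0, 0, 0]]
    - [[-0.004, 0.003, 0.263], [0, 0, 0]]

```text
time_s: 9.92
position: [0.6233, -0.212, 0.0149]
tool_rot: [[0.894, 0.447, 0.0], [0.447, -0.894, -0.0], [0.0, 0.0, -1.0]]
ft_force: [-1.0, -0.5, -0.3]
grip_width: 0.0466
gripper_force: 31.5
```

```bash
python3 c.py 622.7 -211.6 13 26.6; python3 look.py scene s5.png 185,225
```

```text
t 9.92 tcp [ 623.3 -212.    14.9] yaw 26.57 w 46.6 F [-1.  -0.5 -0.3] q [-29.  44.  71.  -0.  65.  34.]
[[-0.0013,-0.0020,0.0062],[0.0001,-0.0000,-0.0006]]
```

View pics/s5.png

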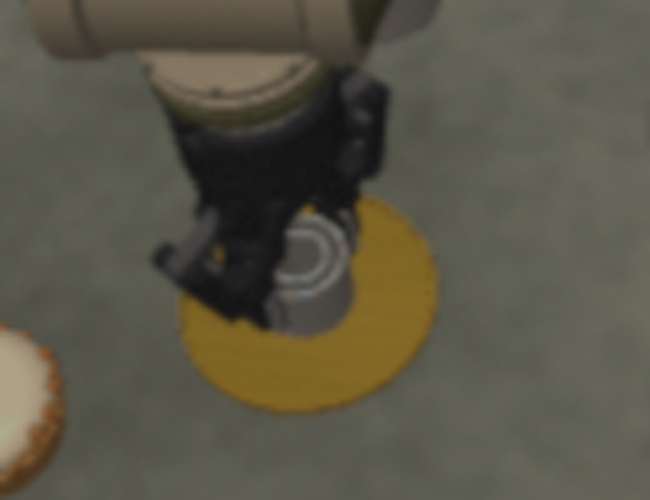

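The middle ring is round the small one and the two rims look concentric at about (308,255). Setting it down, then going to the large ring.

>>> step_arm:
  targets:
    - [[0, 0, 0.006], [0, 0, 0]]
    - [[0, 0, 0.006], [0, 0, 0]]
    - [[0, 0, 0.006], [0, 0, 0]]
    - [[0, 0, 0.006], [0, 0, 0]]

```text
time_s: 10.3
position: [0.6234, -0.2121, 0.0145]
tool_rot: [[0.894, 0.447, 0.001], [0.447, -0.894, -0.001], [0.001, 0.001, -1.0]]
ft_force: [-3.5, 1.5, 9.5]
grip_width: 0.0467
gripper_force: 32.4
```

>>> step_arm:
  targets:
    - [[0, 0, 0], [0, 0, 0]]
    - [[0, 0, 0], [0, 0, 0]]
    - [[0, 0, 0], [0, 0, 0]]
    - [[0, 0, 0], [0, 0, 0]]
    - [[0, 0, -0.06], [0, 0, 0]]
    - [[0, 0, -0.15], [0, 0, 0]]
    - [[0, 0, -0.28], [0, 0, 0]]
    - [[0, 0, -0.3], [0, 0, 0]]
    - [[0, 0, -0.3], [0, 0, 0]]
    - [[0, 0, -0.3], [0, 0, 0]]
  jaw: 62

```text
time_s: 11.13
position: [0.6231, -0.2118, 0.1027]
tool_rot: [[0.894, 0.447, -0.0], [0.447, -0.894, 0.0], [-0.0, -0.0, -1.0]]
ft_force: [0.5, -0.5, -0.8]
grip_width: 0.0617
gripper_force: 0.0
```

```bash
cat > rings.py <<'E'
from m import *
for n in('top','scene'):
    P=world(shot(n)).reshape(-1,3)
    c=np.array((.6225,-.2117));r=np.linalg.norm(P[:,:2]-c,axis=1);z=(P[:,2]>.034)&(P[:,2]<.056)
    for a,b in((0,.0175),(.0185,.027),(.0275,.038)):
        p=P[z&(r>=a)&(r<b)];print(n,a,len(p),*(circ(p) if len(p)>6 else ''),p[:,2].mean() if len(p) else '')
E
python3 c.py 457.7 -100.5 105 26.6; python3 rings.py
```

```text
t 11.13 tcp [ 623.1 -211.8  102.7] yaw 26.58 w 61.7 F [ 0.5 -0.5 -0.8] q [-29.  39.  66.   0.  75.  34.]
[[-0.3269,-0.5785,-0.0073],[-0.0004,0.0003,-0.0006]]
top 0 0 
top 0.0185 0 
top 0.0275 0 
scene 0 75 [ 0.62363619 -0.21074319] 0.013723526753944322 0.04087052890390445
scene 0.0185 127 [ 0.62274681 -0.21188701] 0.02260884742398169 0.04018772277741872
scene 0.0275 0
```

>>> step_arm:
  targets:
    - [[-0.327, -0.578, 0], [0, 0, 0]]
    - [[-0.327, -0.578, 0], [0, 0, 0]]
    - [[-0.327, -0.578, 0], [0, 0, 0]]
    - [[-0.327, -0.578, 0], [0, 0, 0]]
    - [[-0.327, -0.578, 0], [0, 0, 0]]
    - [[-0.327, -0.578, 0], [0, 0, 0]]
    - [[-0.327, -0.578, 0], [0, 0, 0]]
    - [[-0.327, -0.578, 0], [0, 0, 0]]
  jaw: 85

```text
time_s: 11.9
position: [0.4586, -0.1012, 0.1029]
tool_rot: [[0.894, 0.447, 0.0], [0.447, -0.894, -0.0], [-0.0, 0.0, -1.0]]
ft_force: [-0.2, -0.8, 0.6]
grip_width: 0.0853
gripper_force: 0.0
```

```bash
python3 c.py 457.7 -100.7 60 26.6 457.7 -100.7 4 26.6; python3 look.py scene s6.png 195,150
```

```text
t 11.9 tcp [ 458.6 -101.2  102.9] yaw 26.57 w 85.3 F [-0.2 -0.8  0.6] q [-27.  22.  98.  -0.  60.  37.]
[[-0.0019,-0.0028,0.1428],[0.0001,0.0000,-0.0006]]
[[-0.0019,-0.0028,0.3295],[0.0001,0.0000,-0.0006]]
```

View pics/s6.png

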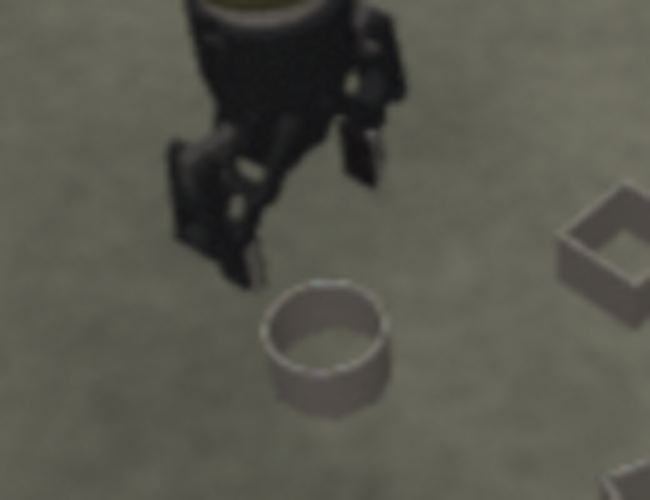

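The open fingers, at (255,275) and (365,170), straddle the ring centred at (325,330) from above. Descending and gripping.

>>> step_arm:
  targets:
    - [[-0.002, -0.002, 0.1], [0, 0, 0]]
    - [[-0.002, -0.002, 0.18], [0, 0, 0]]
    - [[-0.002, -0.002, 0.24], [0, 0, 0]]
    - [[-0.002, -0.002, 0.29], [0, 0, 0]]
    - [[-0.002, -0.002, 0.325], [0, 0, 0]]
    - [[-0.002, -0.002, 0.325], [0, 0, 0]]
    - [[-0.002, -0.002, 0.325], [0, 0, 0]]

```text
time_s: 12.53
position: [0.4577, -0.101, 0.0051]
tool_rot: [[0.895, 0.447, -0.001], [0.447, -0.895, 0.0], [-0.001, -0.001, -1.0]]
ft_force: [-0.5, 0.0, 0.5]
grip_width: 0.0854
gripper_force: 0.0
```

>>> step_arm:
  targets:
    - [[0, 0, 0], [0, 0, 0]]
    - [[0, 0, 0], [0, 0, 0]]
    - [[0, 0, 0], [0, 0, 0]]
    - [[0, 0, 0], [0, 0, 0]]
    - [[0, 0, 0], [0, 0, 0]]
    - [[0, 0, 0], [0, 0, 0]]
    - [[0, 0, -0.1], [0, 0, 0]]
    - [[0, 0, -0.2], [0, 0, 0]]
    - [[0, 0, -0.28], [0, 0, 0]]
    - [[0, 0, -0.28], [0, 0, 0]]
  jaw: 58

```text
time_s: 13.37
position: [0.4589, -0.1013, 0.0938]
tool_rot: [[0.894, 0.448, 0.007], [0.448, -0.894, -0.004], [0.005, 0.006, -1.0]]
ft_force: [0.9, 0.0, -0.1]
grip_width: 0.0679
gripper_force: 35.2
```

>>> step_arm:
  targets:
    - [[0, 0, 0], [0, 0, 0]]
    - [[0, 0, 0], [0, 0, 0]]
    - [[0, 0, 0], [0, 0, 0]]

```text
time_s: 13.62
position: [0.4566, -0.1002, 0.0887]
tool_rot: [[0.894, 0.447, -0.002], [0.447, -0.894, 0.001], [-0.001, -0.002, -1.0]]
ft_force: [-0.6, 0.5, -0.8]
grip_width: 0.068
gripper_force: 35.2
```

```bash
python3 c.py 622.7 -211.7 92 26.6; python3 held.py .05; python3 rings.py
```

```text
t 13.62 tcp [ 456.6 -100.2   88.7] yaw 26.57 w 68.0 F [-0.6  0.5 -0.8] q [-27.  23.  99.   0.  57.  36.]
[[0.3290,0.5801,-0.0126],[-0.0024,0.0017,-0.0006]]
scene 84 ztop 0.0351 circ [ 0.45687236 -0.0992252 ] 0.03240087185302756 mid [ 0.4577 -0.0929  0.1213] tcp [ 0.4566 -0.1002  0.0887]
top 0
top 0 75 [ 0.6224466  -0.21257429] 0.013742186814377406 0.04186520429851195
top 0.0185 119 [ 0.62210213 -0.21357002] 0.02261506696392462 0.04218047337597022
top 0.0275 0 
scene 0 77 [ 0.62334052 -0.2106146 ] 0.013687785285659688 0.040400050100757916
scene 0.0185 125 [ 0.6227418  -0.21190384] 0.022662985086885856 0.04035420723408982
scene 0.0275 0
```

>>> step_arm:
  targets:
    - [[0.327, 0.58, -0.01], [0, 0, 0]]
    - [[0.327, 0.58, -0.01], [0, 0, 0]]
    - [[0.327, 0.58, -0.01], [0, 0, 0]]
    - [[0.327, 0.58, -0.01], [0, 0, 0]]
    - [[0.327, 0.58, -0.01], [0, 0, 0]]
    - [[0.327, 0.58, -0.01], [0, 0, 0]]
    - [[0.327, 0.58, -0.01], [0, 0, 0]]
    - [[0.327, 0.58, -0.01], [0, 0, 0]]
    - [[0.327, 0.58, -0.01], [0, 0, 0]]

```text
time_s: 14.57
position: [0.6219, -0.2114, 0.0925]
tool_rot: [[0.894, 0.448, -0.001], [0.448, -0.894, 0.001], [-0.001, -0.001, -1.0]]
ft_force: [-0.6, -0.6, -0.5]
grip_width: 0.0677
gripper_force: 35.2
```

```bash
python3 c.py 622.2 -211.8 60 26.6 622.2 -211.8 8 26.6; python3 held.py .05
```

```text
t 14.57 tcp [ 621.9 -211.4   92.5] yaw 26.6 w 67.7 F [-0.6 -0.6 -0.5] q [-29.  39.  67.   0.  74.  34.]
[[0.0005,0.0017,0.1084],[-0.0015,0.0009,-0.0001]]
[[0.0006,0.0019,0.2817],[-0.0015,0.0009,-0.0001]]
scene 97 ztop 0.0344 circ [ 0.62237673 -0.2103759 ] 0.03235733625505385 mid [ 0.6259 -0.2052  0.1242] tcp [ 0.6219 -0.2114  0.0925]
top 0
```

>>> step_arm:
  targets:
    - [[0.001, 0.002, 0.06], [0, 0, 0]]
    - [[0.001, 0.002, 0.1], [0, 0, 0]]
    - [[0.001, 0.002, 0.1], [0, 0, 0]]
    - [[0.001, 0.002, 0.14], [0, 0, 0]]
    - [[0.001, 0.002, 0.18], [0, 0, 0]]
    - [[0.001, 0.002, 0.22], [0, 0, 0]]
    - [[0.001, 0.002, 0.26], [0, 0, 0]]
    - [[0.001, 0.002, 0.278], [0, 0, 0]]
    - [[0.001, 0.002, 0.278], [0, 0, 0]]
    - [[0.001, 0.002, 0.278], [0, 0, 0]]

```text
time_s: 15.5
position: [0.6229, -0.2124, 0.0095]
tool_rot: [[0.894, 0.447, -0.001], [0.447, -0.894, 0.0], [-0.001, -0.001, -1.0]]
ft_force: [-3.4, 1.7, 5.9]
grip_width: 0.0678
gripper_force: 35.9
```

```bash
python3 c.py 622.2 -211.8 8 26.6; python3 look.py scene s7.png 185,225
```

```text
t 15.5 tcp [ 622.9 -212.4    9.5] yaw 26.58 w 67.8 F [-3.4  1.7  5.9] q [-29.  45.  71.   0.  64.  34.]
[[-0.0013,-0.0028,0.0050],[-0.0010,0.0007,-0.0004]]
```

View pics/s7.png

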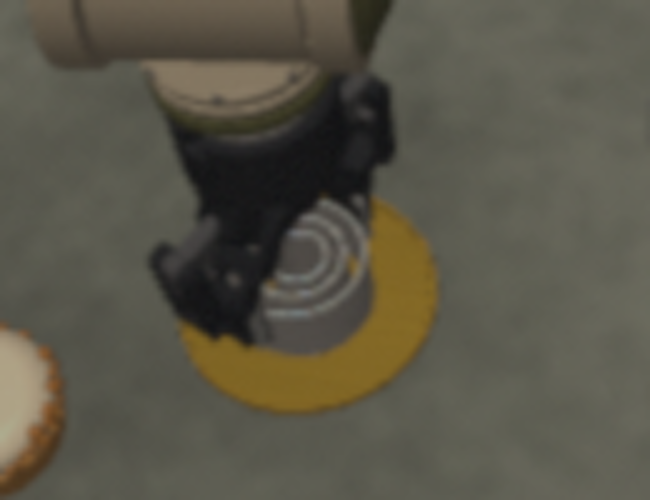

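Three concentric rims at about (310,255), with 6 N of contact: seated. Releasing.

>>> step_arm:
  targets:
    - [[0, 0, 0], [0, 0, 0]]
    - [[0, 0, 0], [0, 0, 0]]
    - [[0, 0, 0], [0, 0, 0]]
    - [[0, 0, 0], [0, 0, 0]]
    - [[0, 0, -0.06], [0, 0, 0]]
    - [[0, 0, -0.15], [0, 0, 0]]
    - [[0, 0, -0.28], [0, 0, 0]]
    - [[0, 0, -0.31], [0, 0, 0]]
    - [[0, 0, -0.31], [0, 0, 0]]
    - [[0, 0, -0.31], [0, 0, 0]]
  jaw: 84

```text
time_s: 16.38
position: [0.6232, -0.2126, 0.1023]
tool_rot: [[0.894, 0.447, 0.0], [0.447, -0.894, -0.0], [0.0, 0.0, -1.0]]
ft_force: [0.2, 0.5, -1.6]
grip_width: 0.0841
gripper_force: 0.0
```

```bash
python3 c.py 639.7 4 103 -2.6; python3 rings.py
```

```text
t 16.38 tcp [ 623.2 -212.6  102.3] yaw 26.58 w 84.1 F [ 0.2  0.5 -1.6] q [-29.  39.  66.  -0.  75.  34.]
[[0.3721,-0.6212,-0.0025],[0.0005,-0.0005,0.6484]]
top 0 0 
top 0.0185 0 
top 0.0275 0 
scene 0 72 [ 0.62328115 -0.21096764] 0.013812388790133731 0.040830045882981086
scene 0.0185 124 [ 0.62296073 -0.21184131] 0.022489840497553003 0.0405817898885741
scene 0.0275 179 [ 0.62317835 -0.21171613] 0.032624118935552046 0.04030607695175506
```

>>> step_arm:
  targets:
    - [[0.372, -0.621, 0], [0, 0, 0.648]]
    - [[0.372, -0.621, 0], [0, 0, 0.648]]
    - [[0.372, -0.621, 0], [0, 0, 0.648]]
    - [[0.372, -0.621, 0], [0, 0, 0.648]]
    - [[0.372, -0.621, 0], [0, 0, 0.648]]
    - [[0.372, -0.621, 0], [0, 0, 0.648]]
    - [[0.372, -0.621, 0], [0, 0, 0.648]]
    - [[0.372, -0.621, 0], [0, 0, 0.648]]
    - [[0.372, -0.621, 0], [0, 0, 0.648]]
  jaw: 60

```text
time_s: 17.23
position: [0.6396, 0.0025, 0.1015]
tool_rot: [[0.999, -0.046, -0.001], [-0.046, -0.999, -0.0], [-0.001, 0.0, -1.0]]
ft_force: [-0.9, -0.1, -1.0]
grip_width: 0.0602
gripper_force: 0.0
```

```bash
python3 c.py 639.7 4 8 -2.6;  python3 rings.py; python3 - <<'E'
from m import *
d=shot('top','t8.png');hsv=cv2.cvtColor(d['img'],cv2.COLOR_RGB2HSV)
g=cv2.inRange(hsv,(10,90,50),(34,255,255));g[:,:300]=0;g[:150]=0;g[240:]=0;g[:,395:]=0
c=max(cv2.findContours(g,cv2.RETR_EXTERNAL,cv2.CHAIN_APPROX_NONE)[0],key=cv2.contourArea).reshape(-1,2)
K=d['intrinsics'];R=cv2.Rodrigues(d['rvec'])[0];o=-R.T@d['tvec'].ravel()
r=np.c_[(c-K[:2,2])/K[0,0],np.ones(len(c))]@R
w=(o+r*((.006-o[2])/r[:,2])[:,None])[:,:2].astype(np.float32);print('tray top',circ(w))
E
```

```text
t 17.23 tcp [639.6   2.5 101.5] yaw -2.63 w 60.2 F [-0.9 -0.1 -1. ] q [-10.  37.  70.  -0.  73.  82.]
[[0.0006,-0.0050,0.3118],[0.0003,0.0016,-0.0007]]
top 0 70 [ 0.6225399  -0.21259116] 0.013734354573787041 0.04261333282298428
top 0.0185 117 [ 0.62216182 -0.2134971 ] 0.022635577479589154 0.04233102583777767
top 0.0275 165 [ 0.62250434 -0.21345255] 0.03248472043262626 0.04185879887335308
scene 0 78 [ 0.62329818 -0.21083034] 0.013696026750529723 0.04016198548996388
scene 0.0185 129 [ 0.62309264 -0.21180488] 0.022539301064044056 0.040576765227008114
scene 0.0275 177 [ 0.62307673 -0.21167161] 0.03263667562078143 0.04020890913189471
tray top (array([ 0.62157819, -0.21221926]), np.float64(0.06379264369514077))
```

>>> step_arm:
  targets:
    - [[0, -0.004, 0.1], [0, 0, 0]]
    - [[0, -0.004, 0.18], [0, 0, 0]]
    - [[0, -0.004, 0.24], [0, 0, 0]]
    - [[0, -0.004, 0.29], [0, 0, 0]]
    - [[0, -0.004, 0.312], [0, 0, 0]]
    - [[0, -0.004, 0.312], [0, 0, 0]]
    - [[0, -0.004, 0.312], [0, 0, 0]]

```text
time_s: 17.97
position: [0.6401, 0.0045, 0.0092]
tool_rot: [[0.999, -0.046, 0.0], [-0.046, -0.999, -0.0], [0.001, 0.0, -1.0]]
ft_force: [0.5, -0.6, 0.7]
grip_width: 0.0604
gripper_force: 0.0
```

>>> step_arm:
  targets:
    - [[0, 0, 0], [0, 0, 0]]
    - [[0, 0, 0], [0, 0, 0]]
    - [[0, 0, 0], [0, 0, 0]]
    - [[0, 0, 0], [0, 0, 0]]
    - [[0, 0, 0], [0, 0, 0]]
    - [[0, 0, 0], [0, 0, 0]]
    - [[0, 0, -0.1], [0, 0, 0]]
    - [[0, 0, -0.2], [0, 0, 0]]
    - [[0, 0, -0.26], [0, 0, 0]]
    - [[0, 0, -0.26], [0, 0, 0]]
  jaw: 30

```text
time_s: 18.8
position: [0.6416, 0.0049, 0.0913]
tool_rot: [[0.999, -0.045, 0.008], [-0.045, -0.999, -0.001], [0.008, 0.001, -1.0]]
ft_force: [0.1, 0.9, -1.0]
grip_width: 0.0397
gripper_force: 30.7
```

>>> step_arm:
  targets:
    - [[0, 0, 0], [0, 0, 0]]
    - [[0, 0, 0], [0, 0, 0]]
    - [[0, 0, 0], [0, 0, 0]]

```text
time_s: 19.05
position: [0.639, 0.0052, 0.0851]
tool_rot: [[0.999, -0.045, -0.003], [-0.045, -0.999, 0.0], [-0.003, -0.0, -1.0]]
ft_force: [-0.3, -0.3, -0.7]
grip_width: 0.0396
gripper_force: 30.7
```

```bash
cat > sq.py <<'E'
import sys
from m import *
s=env.observe();t=np.array(s['position']);r=float(sys.argv[1])
for n in('scene','top'):
    d=shot(n);P=world(d);img=d['img'].astype(int)
    m=(np.linalg.norm(P[...,:2]-t[:2],axis=-1)<r)&(P[...,2]>t[2]-.015)&(P[...,2]<t[2]+.05)&(img.min(-1)>75)
    p=P[m]
    if len(p)<8: print(n,len(p));continue
    zt=np.percentile(p[:,2],95);q=p[p[:,2]>zt-.006]
    print(n,len(p),'ztop',(zt-t[2]).round(4),'rect',cv2.minAreaRect((q[:,:2]*1000).astype(np.float32)),'tcp',t.round(4))
E
python3 sq.py .05; python3 c.py 627.7 215.7 95 11.4; python3 look.py scene s9.png 260,180
```

```text
scene 87 ztop 0.0318 rect ((639.900634765625, 7.133162498474121), (43.308509826660156, 39.6348762512207), 89.13296508789062) tcp [0.639  0.0052 0.0851]
top 7
t 19.15 tcp [639.3   5.2  85.4] yaw -2.59 w 39.6 F [-0.3  0.5 -0.4] q [-10.  38.  71.   0.  71.  82.]
[[-0.0703,-0.6993,-0.0315],[-0.0008,0.0029,-0.3108]]
```

View pics/s9.png

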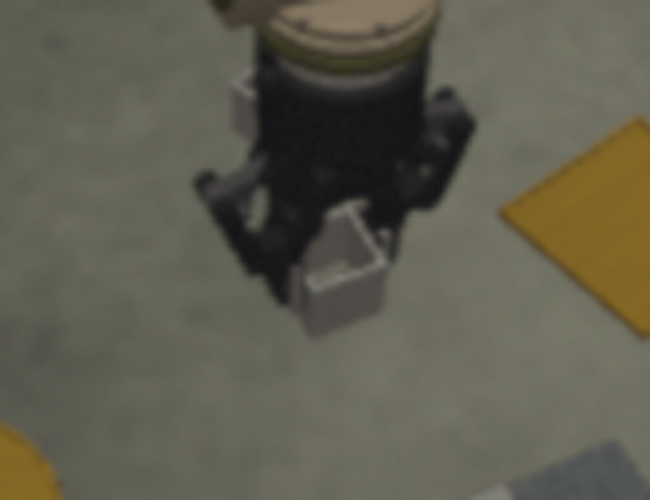

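Held square and upright, rim at about (345,250). Moving to the square tray, yaw 11.5°.

>>> step_arm:
  targets:
    - [[-0.073, -0.701, -0.02], [0, 0, -0.312]]
    - [[-0.073, -0.701, -0.02], [0, 0, -0.312]]
    - [[-0.073, -0.701, -0.02], [0, 0, -0.312]]
    - [[-0.073, -0.701, -0.02], [0, 0, -0.312]]
    - [[-0.073, -0.701, -0.02], [0, 0, -0.312]]
    - [[-0.073, -0.701, -0.02], [0, 0, -0.312]]
    - [[-0.073, -0.701, -0.02], [0, 0, -0.312]]
    - [[-0.073, -0.701, -0.02], [0, 0, -0.312]]

```text
time_s: 19.87
position: [0.6272, 0.216, 0.0922]
tool_rot: [[0.98, 0.199, -0.001], [0.199, -0.98, -0.0], [-0.001, 0.0, -1.0]]
ft_force: [-0.8, -0.1, -1.3]
grip_width: 0.0392
gripper_force: 30.8
```

```bash
python3 c.py 627 216.2 60 11.5  627 216.2 14 11.5; python3 sq.py .04
```

```text
t 19.87 tcp [627.2 216.   92.2] yaw 11.49 w 39.2 F [-0.8 -0.1 -1.3] q [ 9. 40. 66. -0. 74. 87.]
[[-0.0006,-0.0009,0.1073],[0.0004,0.0011,-0.0003]]
[[-0.0004,-0.0009,0.2606],[0.0004,0.0011,-0.0003]]
scene 53 ztop 0.0307 rect ((641.0386352539062, 222.15711975097656), (19.804826736450195, 45.906822204589844), 30.490047454833984) tcp [0.6272 0.216  0.0922]
top 0
```

>>> step_arm:
  targets:
    - [[0, 0, 0.1], [0, 0, 0]]
    - [[0, 0, 0.16], [0, 0, 0]]
    - [[0, 0, 0.21], [0, 0, 0]]
    - [[0, 0, 0.245], [0, 0, 0]]
    - [[0, 0, 0.264], [0, 0, 0]]
    - [[0, 0, 0.264], [0, 0, 0]]
    - [[0, 0, 0.264], [0, 0, 0]]

```text
time_s: 20.55
position: [0.628, 0.2155, 0.0141]
tool_rot: [[0.98, 0.198, 0.001], [0.198, -0.98, 0.0], [0.001, 0.0, -1.0]]
ft_force: [0.3, 0.9, -1.1]
grip_width: 0.0396
gripper_force: 31.0
```

```bash
python3 c.py; python3 look.py scene s10.png 323,165
```

```text
t 20.55 tcp [628.  215.5  14.1] yaw 11.39 w 39.6 F [ 0.3  0.9 -1.1] q [ 9. 45. 70. -0. 65. 87.]
```

View pics/s10.png

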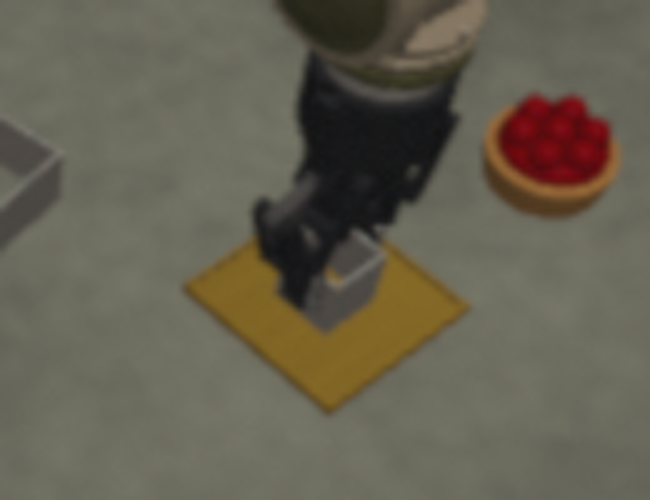

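The small square is over the tray centre with its sides parallel to the tray's. Lowering the last bit and releasing.

>>> step_arm:
  targets:
    - [[-0.001, -0.001, 0.004], [0, 0, 0]]
    - [[-0.001, -0.001, 0.006], [0, 0, 0]]
    - [[-0.001, -0.001, 0.006], [0, 0, 0]]

```text
time_s: 20.85
position: [0.6277, 0.2161, 0.013]
tool_rot: [[0.98, 0.198, 0.002], [0.198, -0.98, -0.0], [0.002, 0.001, -1.0]]
ft_force: [-1.7, -1.5, 6.4]
grip_width: 0.0395
gripper_force: 31.7
```

>>> step_arm:
  targets:
    - [[0, 0, 0], [0, 0, 0]]
    - [[0, 0, 0], [0, 0, 0]]
    - [[0, 0, 0], [0, 0, 0]]
    - [[0, 0, 0], [0, 0, 0]]
    - [[0, 0, -0.06], [0, 0, 0]]
    - [[0, 0, -0.15], [0, 0, 0]]
    - [[0, 0, -0.28], [0, 0, 0]]
    - [[0, 0, -0.3], [0, 0, 0]]
    - [[0, 0, -0.3], [0, 0, 0]]
  jaw: 55

```text
time_s: 21.6
position: [0.6284, 0.2167, 0.1049]
tool_rot: [[0.98, 0.199, 0.006], [0.199, -0.98, 0.001], [0.006, 0.0, -1.0]]
ft_force: [0.2, -1.0, -0.6]
grip_width: 0.0552
gripper_force: 0.0
```

```bash
python3 c.py 472.6 83.3 103 20.5; cat > sqn.py <<'E'
from m import *
from scipy.optimize import least_squares
c=np.array((.6275,.2158))
def fit(p,h):
    def f(v):
        a=v[2];q=(p[:,:2]-v[:2])@np.array([[np.cos(a),-np.sin(a)],[np.sin(a),np.cos(a)]])
        return np.abs(q).max(1)-h
    s=least_squares(f,[*c,np.radians(11.5)],x_scale=[.01,.01,.1]);return (s.x[:2]*1e3).round(1),np.degrees(s.x[2]).round(1),np.std(s.fun).round(4)
for n in('top','scene'):
    P=world(shot(n)).reshape(-1,3);z=(P[:,2]>.037)&(P[:,2]<.052)
    a=np.radians(11.5);q=np.abs((P[:,:2]-c)@np.array([[np.cos(a),-np.sin(a)],[np.sin(a),np.cos(a)]])).max(1)
    for lo,hi,h in((.013,.0235,.019),(.024,.036,.029)):
        p=P[z&(q>lo)&(q<hi)];print(n,h,len(p),fit(p,h) if len(p)>15 else '')
E
python3 sqn.py
```

```text
t 21.6 tcp [628.4 216.7 104.9] yaw 11.46 w 55.2 F [ 0.2 -1.  -0.6] q [ 9. 39. 65.  0. 76. 87.]
[[-0.5972,0.3327,0.0026],[0.0009,-0.0078,-0.2009]]
top 0.019 28 (array([627.6, 214. ]), np.float64(10.4), np.float64(0.001))
top 0.029 0 
scene 0.019 88 (array([627.5, 216.3]), np.float64(11.7), np.float64(0.0012))
scene 0.029 0
```

>>> step_arm:
  targets:
    - [[-0.597, 0.333, 0], [0, 0, -0.2]]
    - [[-0.597, 0.333, 0], [0, 0, -0.2]]
    - [[-0.597, 0.333, 0], [0, 0, -0.2]]
    - [[-0.597, 0.333, 0], [0, 0, -0.2]]
    - [[-0.597, 0.333, 0], [0, 0, -0.2]]
    - [[-0.597, 0.333, 0], [0, 0, -0.2]]
    - [[-0.597, 0.333, 0], [0, 0, -0.2]]
    - [[-0.597, 0.333, 0], [0, 0, -0.2]]
    - [[-0.597, 0.333, 0], [0, 0, -0.2]]
  jaw: 84

```text
time_s: 22.45
position: [0.4721, 0.0834, 0.1012]
tool_rot: [[0.937, 0.35, -0.0], [0.35, -0.937, 0.0], [-0.0, -0.0, -1.0]]
ft_force: [-0.5, 0.1, 0.1]
grip_width: 0.0841
gripper_force: 0.0
```

```bash
python3 c.py 472.6 83.3 5 20.5; python3 sqn.py
```

```text
t 22.45 tcp [472.1  83.4 101.2] yaw 20.49 w 84.1 F [-0.5  0.1  0.1] q [-4. 23. 97.  0. 60. 65.]
[[0.0015,0.0010,0.3206],[-0.0003,0.0002,-0.0002]]
top 0.019 108 (array([627.3, 214.1]), np.float64(11.6), np.float64(0.0011))
top 0.029 0 
scene 0.019 86 (array([627.3, 216.1]), np.float64(10.9), np.float64(0.0012))
scene 0.029 0
```

>>> step_arm:
  targets:
    - [[0.001, 0.001, 0.1], [0, 0, 0]]
    - [[0.001, 0.001, 0.18], [0, 0, 0]]
    - [[0.001, 0.001, 0.24], [0, 0, 0]]
    - [[0.001, 0.001, 0.29], [0, 0, 0]]
    - [[0.001, 0.001, 0.318], [0, 0, 0]]
    - [[0.001, 0.001, 0.318], [0, 0, 0]]
    - [[0.001, 0.001, 0.318], [0, 0, 0]]

```text
time_s: 23.13
position: [0.472, 0.083, 0.0063]
tool_rot: [[0.937, 0.35, -0.0], [0.35, -0.937, 0.0], [-0.0, -0.0, -1.0]]
ft_force: [0.0, -0.8, -0.1]
grip_width: 0.0842
gripper_force: 0.0
```

>>> step_arm:
  targets:
    - [[0, 0, 0], [0, 0, 0]]
    - [[0, 0, 0], [0, 0, 0]]
    - [[0, 0, 0], [0, 0, 0]]
    - [[0, 0, 0], [0, 0, 0]]
    - [[0, 0, 0], [0, 0, 0]]
    - [[0, 0, 0], [0, 0, 0]]
    - [[0, 0, -0.1], [0, 0, 0]]
    - [[0, 0, -0.2], [0, 0, 0]]
    - [[0, 0, -0.28], [0, 0, 0]]
    - [[0, 0, -0.28], [0, 0, 0]]
  jaw: 50

```text
time_s: 23.97
position: [0.4737, 0.0827, 0.0946]
tool_rot: [[0.937, 0.35, 0.008], [0.35, -0.937, -0.001], [0.008, 0.003, -1.0]]
ft_force: [0.9, 0.4, -1.2]
grip_width: 0.0595
gripper_force: 33.9
```

>>> step_arm:
  targets:
    - [[0, 0, 0], [0, 0, 0]]
    - [[0, 0, 0], [0, 0, 0]]
    - [[0, 0, 0], [0, 0, 0]]

```text
time_s: 24.22
position: [0.4711, 0.0828, 0.0893]
tool_rot: [[0.937, 0.349, -0.002], [0.349, -0.937, 0.0], [-0.002, -0.001, -1.0]]
ft_force: [0.7, 0.1, -1.7]
grip_width: 0.06
gripper_force: 33.9
```

```bash
python3 sq.py .055; python3 c.py 627.2 216.2 92 11.4; python3 look.py scene s11.png 250,130
```

```text
scene 91 ztop 0.0341 rect ((471.64703369140625, 86.9127197265625), (59.18491744995117, 65.89349365234375), 20.211694717407227) tcp [0.4711 0.0828 0.0893]
top 0
t 24.32 tcp [471.3  82.8  89.4] yaw 20.45 w 59.5 F [ 0.   0.2 -0.7] q [-4. 24. 98. -0. 58. 65.]
[[0.6424,-0.2352,-0.0098],[-0.0009,0.0026,0.2011]]
```

View pics/s11.png

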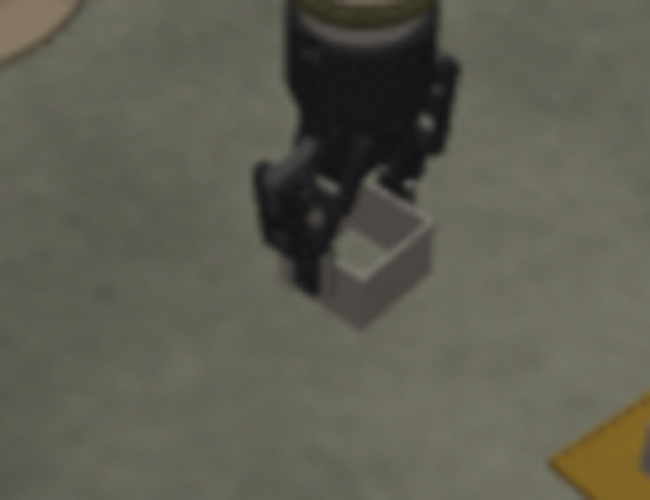

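The large square is gripped on its flats, rim at about (375,225). Carrying it over.

>>> step_arm:
  targets:
    - [[0.642, -0.234, -0.01], [0, 0, 0.201]]
    - [[0.642, -0.234, -0.01], [0, 0, 0.201]]
    - [[0.642, -0.234, -0.01], [0, 0, 0.201]]
    - [[0.642, -0.234, -0.01], [0, 0, 0.201]]
    - [[0.642, -0.234, -0.01], [0, 0, 0.201]]
    - [[0.642, -0.234, -0.01], [0, 0, 0.201]]
    - [[0.642, -0.234, -0.01], [0, 0, 0.201]]
    - [[0.642, -0.234, -0.01], [0, 0, 0.201]]
    - [[0.642, -0.234, -0.01], [0, 0, 0.201]]

```text
time_s: 25.12
position: [0.6268, 0.2151, 0.093]
tool_rot: [[0.98, 0.197, -0.002], [0.197, -0.98, -0.0], [-0.002, 0.0, -1.0]]
ft_force: [1.0, -0.5, -0.3]
grip_width: 0.0592
gripper_force: 33.8
```

```bash
python3 c.py 627 216 60 11.5  627 216 10 11.5; python3 look.py scene s12.png 323,160
```

```text
t 25.12 tcp [626.8 215.1  93. ] yaw 11.37 w 59.2 F [ 1.  -0.5 -0.3] q [ 9. 40. 66. -0. 75. 87.]
[[0.0015,-0.0029,0.1099],[0.0001,0.0021,-0.0028]]
[[0.0018,-0.0029,0.2766],[0.0001,0.0021,-0.0028]]
```

View pics/s12.png

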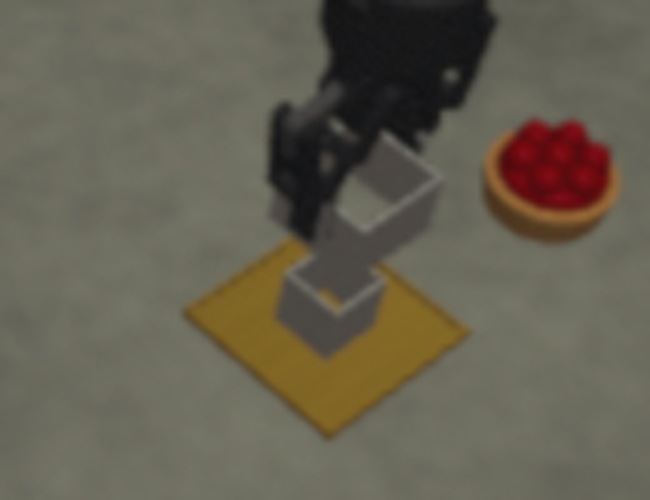

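The small square stands centred at (333,300), with the large one held parallel above it. Lowering with a pause to settle.

>>> step_arm:
  targets:
    - [[0.001, -0.002, 0.06], [0, 0, 0]]
    - [[0.001, -0.002, 0.11], [0, 0, 0]]
    - [[0.001, -0.002, 0.11], [0, 0, 0]]
    - [[0.001, -0.002, 0.14], [0, 0, 0]]
    - [[0.001, -0.002, 0.18], [0, 0, 0]]
    - [[0.001, -0.002, 0.22], [0, 0, 0]]
    - [[0.001, -0.002, 0.26], [0, 0, 0]]
    - [[0.001, -0.002, 0.278], [0, 0, 0]]
    - [[0.001, -0.002, 0.278], [0, 0, 0]]
    - [[0.001, -0.002, 0.278], [0, 0, 0]]

```text
time_s: 26.0
position: [0.6275, 0.2164, 0.0101]
tool_rot: [[0.98, 0.198, -0.001], [0.198, -0.98, -0.0], [-0.001, 0.0, -1.0]]
ft_force: [-4.1, -1.2, 5.5]
grip_width: 0.0594
gripper_force: 34.9
```

```bash
python3 c.py 627 216 10 11.5; python3 sq.py .055
```

```text
t 26.0 tcp [627.5 216.4  10.1] yaw 11.42 w 59.4 F [-4.1 -1.2  5.5] q [ 9. 45. 70. -0. 65. 87.]
[[-0.0019,0.0011,0.0002],[0.0001,0.0010,-0.0018]]
scene 130 ztop 0.0342 rect ((632.8894653320312, 218.73797607421875), (50.23085021972656, 61.729835510253906), 10.900630950927734) tcp [0.6275 0.2164 0.0101]
top 33 ztop 0.0356 rect ((605.4796142578125, 222.10809326171875), (17.52521324157715, 83.85216522216797), 11.623271942138672) tcp [0.6275 0.2164 0.0101]
```

Contact at the expected height: seated. Releasing, lifting clear and backing away.

>>> step_arm:
  targets:
    - [[0, 0, 0], [0, 0, 0]]
    - [[0, 0, 0], [0, 0, 0]]
    - [[0, 0, 0], [0, 0, 0]]
    - [[0, 0, 0], [0, 0, 0]]
    - [[0, 0, -0.06], [0, 0, 0]]
    - [[0, 0, -0.15], [0, 0, 0]]
    - [[0, 0, -0.28], [0, 0, 0]]
    - [[0, 0, -0.35], [0, 0, 0]]
    - [[0, 0, -0.35], [0, 0, 0]]
  jaw: 80

```text
time_s: 26.85
position: [0.63, 0.2169, 0.1205]
tool_rot: [[0.98, 0.198, 0.01], [0.198, -0.98, 0.002], [0.01, 0.0, -1.0]]
ft_force: [0.2, 0.1, 0.5]
grip_width: 0.08
gripper_force: 0.0
```

>>> step_arm:
  targets:
    - [[-0.6, 0.2, -0.2], [0, 0, 0]]
    - [[-0.6, 0.2, -0.2], [0, 0, 0]]
    - [[-0.6, 0.2, -0.2], [0, 0, 0]]
    - [[-0.6, 0.2, -0.2], [0, 0, 0]]
    - [[-0.6, 0.2, -0.2], [0, 0, 0]]
    - [[-0.6, 0.2, -0.2], [0, 0, 0]]
    - [[-0.6, 0.2, -0.2], [0, 0, 0]]
    - [[-0.6, 0.2, -0.2], [0, 0, 0]]

```text
time_s: 27.52
position: [0.4638, 0.1222, 0.1747]
tool_rot: [[0.98, 0.198, 0.0], [0.198, -0.98, 0.0], [0.0, -0.0, -1.0]]
ft_force: [0.2, -0.0, -0.3]
grip_width: 0.0799
gripper_force: 0.0
```

```bash
python3 c.py; python3 sqn.py; python3 rings.py; python3 -c "
from h import *
d=shot('top');cv2.imwrite('pics/t13.png',cv2.resize(d['img'][90:300,60:460,::-1],None,fx=2,fy=2,interpolation=cv2.INTER_CUBIC))"
```

```text
t 27.52 tcp [463.8 122.2 174.7] yaw 11.39 w 79.9 F [ 0.2 -0.  -0.3] q [ 1. 18. 91.  0. 71. 79.]
top 0.019 113 (array([627.2, 214.1]), np.float64(11.8), np.float64(0.001))
top 0.029 172 (array([628. , 214.6]), np.float64(11.3), np.float64(0.0011))
scene 0.019 91 (array([627.6, 215.8]), np.float64(10.8), np.float64(0.0011))
scene 0.029 127 (array([628.2, 216.5]), np.float64(11.8), np.float64(0.0012))
top 0 74 [ 0.62258661 -0.21267692] 0.013817831390684631 0.04152979487393058
top 0.0185 120 [ 0.62213542 -0.21357216] 0.022635152508771402 0.04192386066884114
top 0.0275 168 [ 0.62240838 -0.21346608] 0.032496869054691666 0.04169416245688574
scene 0 73 [ 0.62324435 -0.21079527] 0.01382622140259419 0.04053177356437543
scene 0.0185 126 [ 0.62278714 -0.2116415 ] 0.022581813856478068 0.040390104088893306
scene 0.0275 175 [ 0.62313575 -0.21170449] 0.032642546767895304 0.04032772356164747
```

View pics/t13.png

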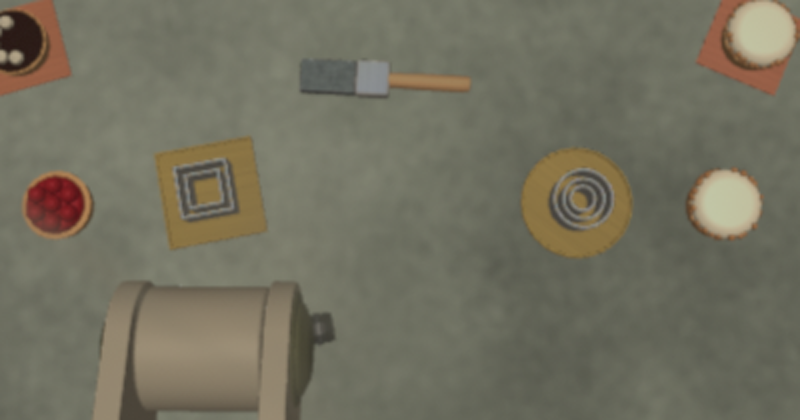

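The picture shows both nests standing upright in the middle of their trays, the round one at (582,200) and the square one at (207,190). The squares are parallel to the tray, the tarts and brush have not moved, and the arm is clear.

```bash
python3 -c "
from rig import close_job
print(close_job())"
```

```text
the job is handed in; nothing more can be done
None
```

The job is handed in at about 28 s: both nests stand upright within about 1–2 mm of their tray centres, the squares are parallel to the tray to within a degree, and in the last picture the tarts and brush looked unmoved.

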